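Close up the hammering machine's drive case and hold its cover down on the seal

TASK

Close up the drive case on the bench: with the rubber mallet, knock the started locating pin down until its head sits fully home on the cover, stand or lay the mallet back on the bench clear of the case, then turn the round quarter-turn fastener clockwise until the slot in its top lines up with the two marks on the cover. Last, press the sprung-up free end of the cover down flush on the case with the fingers and finish while still holding it pressed there, so that I can put in its screws. Never push the pin with the gripper itself, and leave the steel hammer, the small cymbal and the screw tin where they are.

Things in the scene. Friction and masses are not known exactly. Their poses are not given: they have to be found in the camera images.
- drive_case: Grey cast drive case fixed to the bench, 170 (x) x 270 (y) mm, flat top 108 mm high; a green motor 105 mm high sticks out 165 mm on its +x side, a shaft stub 50 mm on its -x side. Origin: centre of its underside; z up; may be turned about z. On top a bare aluminium cover 150 x 250 x 5 mm, centred: its +y end is fixed and holds pin and fastener; its -y end is free, with two empty screw holes.
- cover (a joint): Angle of the cover about the edge of its fixed (+y) end, rad. 0 = flush on the case, its top level at 115 mm above the bench. Starts at its upper stop, about 0.04 (free end 10 mm up), where its seal springs it. Pressing it flush takes about 14 N near the free end, more nearer the fixed end; let go, it springs back up.
- cover_press (a point): Point on the cover's top face, middle of its free end, 30 mm in from the end edge; about 124 mm above the bench at the start, 115 mm when flush. Clear bare plate 90 mm wide (case x) by 25 mm round it. Axes as the case's, tilted with the cover.
- pin_top (a point): Steel spring pin in the near corner of the cover's fixed end, with a flat round head 18 mm across, 5 mm thick. Point: centre of the head's top, on the axis, 40 mm to -x and 88 mm to +y from the case's origin in its frame. Starts 12 to 16 mm above its seat; home, this point is 121 mm above the bench. z up.
- locating_pin (a joint): How far the pin has been driven down, m: starts between 0 and 0.004, fully home at its stop 0.016. A tight fit: sinks under about 9 N or more and stays where it is driven.
- fastener_top (a point): Centre of the top of the quarter-turn fastener: round knurled steel head 38 mm across, 24 mm tall, standing on the cover 36 mm to +x and 66 mm to +y from the case's origin, 79 mm from the pin; top about 142 mm above the bench. A black slot 5 mm wide crosses its top, along this point's x axis. Two black marks 15 mm long on the cover, either side of it, show the locked direction: the case's y.
- fastener (a joint): Turn of the fastener, rad, growing clockwise seen from above. 0 = slot along the case's x axis (square to the marks), 1.571 = slot in line with the marks (locked); a stop lies just past that, at 1.65. Starts between 0 and 0.35. Turns with about 0.1 N m and stays where it is left.
- mallet_grip (a point): Centre of the handle near the head, 40 mm above the bench. Rubber mallet, 0.38 kg, standing on one face of its round black head (56 mm across, 80 mm tall, upright), the wooden handle level. x points along the handle to the head, whose axis is 62 mm away; z up. Handle 22 mm wide (y), 26 mm high, reaching 100 mm back from here. Head's lower face 40 mm below this point. At one side of the case.
- mallet: The same mallet; origin on its underside straight below the grip centre.
- hammer: Steel hammer with a flat 115 mm wide head and a brown handle, lying at the other side of the case: leave it. Origin under its handle; x towards the head, which is 90 mm along x; the handle reaches 125 mm the other way; 34 mm high.
- splash_cymbal: Small bronze cymbal lying on the bench beyond the work, 152 mm across, 16 mm high: leave it. Origin: centre of its underside.
- screw_tin: Round open tin with the cover's screws, 70 mm across, 26 mm high, beyond the work: leave it. Origin: centre of its underside.
Things that resemble listed ones, but are neither listed nor needed, are in the scene too. Of the things that look like the mallet, the middle-sized one is meant.

How it is judged:
On the way, in this order (a step that is already met when the one before it is completed fails the run):
1. the locating pin is driven fully home (by the mallet) (value of joint locating_pin above 0.0142 m), for 0.1 s.
2. the mallet is back on the bench, let go and off the case (value of joint locating_pin above 0.0142 m and height (world z) of mallet_grip below 0.065 m and contact force between drive_case and mallet below 0.5 N and contact force between the fingers and mallet below 0.3 N), for 0.2 s.
3. the fastener's slot is in line with the marks (value of joint locating_pin above 0.0142 m and value of joint fastener between 1.43 and 1.71 rad), for 0.3 s.
4. the cover's free end is pressed flush by the fingers, slot still in line (value of joint fastener between 1.43 and 1.71 rad and value of joint cover below 0.007 rad and contact force between the fingers and drive_case above 6 N), for 0.3 s.
At the end, for the whole second after the job is handed in: The robot is still pressing the cover flush (cover within 0.007 rad, so the free end is within 1.8 mm; fingers push with more than 6 N), the pin is home within 1.8 mm, the fastener's slot is within 0.14 rad of the marks, and the mallet rests on the bench, let go and off the case (all of step 2 and all of step 4 and linear speed of mallet below 0.03 m/s); the arm keeps its last pose, push and grip.
It fails at once if the pin is pushed with the gripper or arm instead of the mallet (contact force between any of the fingers, the arm and locating_pin above 2 N).
It fails at once if the steel hammer is moved by more than 30 mm (distance of hammer from where it was at the start of the episode above 0.03 m).
It fails at once if the cymbal is moved by more than 30 mm (distance of splash_cymbal from where it was at the start of the episode above 0.03 m).
It fails at once if the screw tin is moved by more than 30 mm (distance of screw_tin from where it was at the start of the episode above 0.03 m).
It also fails if it takes over 67 s, if anything falls off the work surface, if the arm or the gripper's body presses on something with over 40 N, if the wrist force passes 120 N, or if a joint passes its speed limit or range.

ROBOT

A 6-joint arm with a two-finger parallel gripper is mounted at the origin on the work surface. World frame = base frame: x ahead of the robot, y to its left, z up, the work surface at z = 0. Lengths are in m, angles in rad, forces in N, time in s.
With the tool pointing down it reaches from about 0.3 to 0.775 m from the base axis. Payload 14.6 kg.
Tool frame: the origin (TCP) lies midway between the tips of the shut fingers; the grasp point (between the pads) lies 19 mm behind it; z points along the fingers, y is the direction in which the jaws open and shut (so a half turn about z gives the same grasp; the last joint's range is limited). The gripper opens to 85 mm and grips with 20 to 120 N. Pads are 22 mm wide; open, the fingers measure 114 mm over their backs; the gripper's body (76 mm by 85 mm) begins 54 mm behind the grasp point. The pads swing forward as they close: fully open they stand 13 mm farther back than shut.
Start: joints at [1.277, 0.3, 1.521, -0, 1.321, -0.067], TCP at [0.124, 0.536, 0.193] pointing down, gripper open.
Joint ranges: [-3.03, 3.03], [-0.79, 2.21], [0.23, 2.52], [-1.04, 4.18], [0, 3.07], [-2.55, 2.55]. Speed limits (rad/s): [2.22, 2.22, 2.57, 3.14, 3.14, 3.14].

INTERFACE

Orientations are given as a rotation vector (axis times angle).
In Python, from bench import r gives the robot as it stands.
- The arm moves only by the shell command python3 -m creep 'ROWS' [OPENING] [FORCE]. ROWS is JSON, a list of rows, each a list of 6 numbers: the shift along the world's x, y, z in mm, then the turn, a rotation vector about the world's x, y, z in degrees. In form: [[dx, dy, dz, wx, wy, wz], ...]. A call has exactly 8 rows; each row shifts and turns the commanded pose from where the row before left it; what a row does not reach is not made up. A row lasts 1/12 s, in which the tool goes at most 41.7 mm and 7.16 degrees, less where a joint would pass 70% of its speed; a pose out of reach is approached as far as the arm can. A call is refused whole if a number of a shift passes 41.7 or a number of a turn 7.16, either way. A call with a gripper value outside its range is refused whole. OPENING is the finger opening in mm, from 0 to 85.4, set as the call begins (- or left out, the last holds). The fingers move at their own pace and stop on an object; FORCE is the grip in N (left out, the last holds). Time passes only in rows, so rows that do not move let the fingers close, or fill a call up. It gives the time, the measured TCP pose, the force and the opening at its end, in the units of the state.
- r.state(): the state, without advancing time (a new reading comes with each control period).
- r.snapshot(name): name is "scene" or "top"; returns a dict with "frame" (400x640x3 uint8, blue, green, red), "z_map" (400x640 float32, m along the optical axis (not along the pixel's ray), 0 where there is no reading), "fx", "fy", "cx", "cy" (pixels), "k1" (the pictures are not rectified: a ray, as slopes to the right and down, at radius r is drawn at 1 + k1 r^2 times it, then the intrinsics apply), "world_to_cam" (4x4, takes a point from world to camera coordinates). Camera axes: x right, y down, z forward; pixel columns grow to the right and rows downward; lengths in m; the calibration is good to about 2 mm. A picture is of the moment at which its call begins.
- r.finish_job(): hands the job in, once; it reports no verdict.
Trained networks look in a picture, given as the dict that the camera call returned (one of the last four; its "shot" number tells which), for a name from the list of things; names that differ only in an ending like _2 or _b are one class to them, and where a whole thing is asked for, a point or a joint stands for the part that bears it (a point fixed in the world has none). Each returns a list of dicts, best first, with "p" (0 to 1); they miss things now and then, are a little off and sometimes report something else, mostly with a low value. They report only what shows in the picture. A call takes as long as a camera call. They do not tell look-alikes from the thing itself.
- r.boxes_of(picture, name): "xyz" ([x, y, z] in m, in world coordinates, good to about 4 mm: the middle of the surface that is visible of it).
- r.silhouettes(picture, name): "pixels" (400x640 bool, what is visible of it).
The state is a dict: "clock": time; "joint_pos": joint angles; "dq": joint speeds; "joint_torque": joint torques, N m; "position": TCP position; "tcp_rot": TCP orientation; "contact_force": force on the tool from outside, world axes, zero at the start; "moment": the same for the moment, N m; "opening": finger opening in m.
Only numpy, scipy, OpenCV 4.12 (cv2) and the standard library are available. Lean on these libraries where they do the work, as an engineer would, in place of code of your own. Each camera call takes 0.05 s, during which the arm holds its last target.

## Working session

There is one attempt and no reset: what is moved stays moved. The work goes in short steps, Python scripts to look and compute and a shell command to move; the robot and the scene stay as the last step left them, time stands still between calls to the robot, and variables do not carry over. Pictures are saved under pics/ and viewed, and the job is handed in when it is done.

```bash
ls; mkdir -p pics
cat > h.py <<'E'
import numpy as np, cv2
from bench import r
def unproj(s,u,v,z):
    xd=(u-s['cx'])/s['fx'];yd=(v-s['cy'])/s['fy']
    rd=np.hypot(xd,yd);rr=rd
    for _ in range(20): rr=rd/(1+s['k1']*rr**2)
    f=np.where(rd>0,rr/np.maximum(rd,1e-9),1)
    p=np.stack([xd*f*z,yd*f*z,z+0*xd],-1)
    T=np.linalg.inv(np.array(s['world_to_cam']))
    return p@T[:3,:3].T+T[:3,3]
def onplane(s,u,v,h):
    a=unproj(s,u,v,1.0);c=np.linalg.inv(np.array(s['world_to_cam']))[:3,3]
    return c+(a-c)*(h-c[2])/(a[2]-c[2])
def cloud(s):
    v,u=np.mgrid[0:400,0:640]
    return unproj(s,u.astype(float),v.astype(float),s['z_map'])
def proj(s,P):
    T=np.array(s['world_to_cam']);p=T[:3,:3]@np.array(P)+T[:3,3]
    x,y=p[0]/p[2],p[1]/p[2];f=1+s['k1']*(x*x+y*y)
    return s['cx']+s['fx']*x*f,s['cy']+s['fy']*y*f
E
python3 - <<'E'
from h import *
for n in ['scene','top']:
    s=r.snapshot(n); cv2.imwrite(f'pics/{n}0.png',s['frame'])
    print(n,s['shot'],np.linalg.inv(np.array(s['world_to_cam']))[:3,3])
    for t in ['mallet','mallet_grip','hammer','drive_case','pin_top','fastener_top','cover_press','splash_cymbal','screw_tin']:
        print(t,[(np.round(d['xyz'],3).tolist(),round(d['p'],2)) for d in r.boxes_of(s,t)][:5])
print(r.state())
E
```

```text
pics
scene 1 [ 1.11742623 -0.24061485  1.08004103]
mallet [([0.371, -0.538, 0.071], 0.97), ([0.509, -0.342, 0.054], 0.87), ([0.385, -0.175, 0.036], 0.65)]
mallet_grip [([0.512, -0.34, 0.053], 0.85), ([0.377, -0.546, 0.071], 0.68), ([0.384, -0.176, 0.036], 0.52)]
hammer [([0.526, 0.366, 0.024], 0.62)]
drive_case [([0.631, 0.027, 0.114], 0.94)]
pin_top []
fastener_top [([0.603, 0.095, 0.142], 0.45)]
cover_press [([0.589, 0.022, 0.12], 0.6)]
splash_cymbal [([0.731, 0.283, 0.01], 0.61)]
screw_tin [([0.73, -0.285, 0.004], 0.59)]
top 2 [ 0.3514763  -0.10139508  1.21412527]
mallet [([0.482, -0.334, 0.052], 0.82), ([0.381, -0.179, 0.034], 0.76), ([0.586, 0.037, 0.118], 0.32)]
mallet_grip [([0.484, -0.331, 0.057], 0.9), ([0.379, -0.183, 0.035], 0.77), ([0.364, -0.539, 0.074], 0.68), ([0.738, -0.285, 0.003], 0.43)]
hammer [([0.497, 0.366, 0.029], 0.68), ([0.595, 0.102, 0.143], 0.16)]
drive_case [([0.585, 0.033, 0.12], 0.88)]
pin_top []
fastener_top [([0.598, 0.101, 0.142], 0.51)]
cover_press [([0.593, 0.1, 0.141], 0.74), ([0.575, 0.029, 0.118], 0.66)]
splash_cymbal []
screw_tin [([0.738, -0.286, 0.004], 0.83)]
{'clock': 1.0, 'joint_pos': array([ 1.27737083e+00,  2.99871271e-01,  1.52100287e+00, -3.65387104e-06,
        1.32067635e+00, -6.65698196e-02]), 'dq': array([ 0.00109579, -0.00041466,  0.00103531, -0.00094084,  0.00033751,
       -0.00035805]), 'joint_torque': array([-2.52118589e-04, -5.43362868e+01, -3.61972332e+01, -4.48667492e-05,
        8.18953795e-04,  4.82080441e-05]), 'position': array([0.12368977, 0.53590742, 0.19319513]), 'tcp_rot': array([3.55577779e-01, 3.12139384e+00, 6.41685364e-05]), 'contact_force': array([0.76134562, 0.441378  , 1.03299435]), 'moment': array([-0.03034564,  0.04755038,  0.00441481]), 'opening': 0.08519641950662257}
```

View pics/scene0.png

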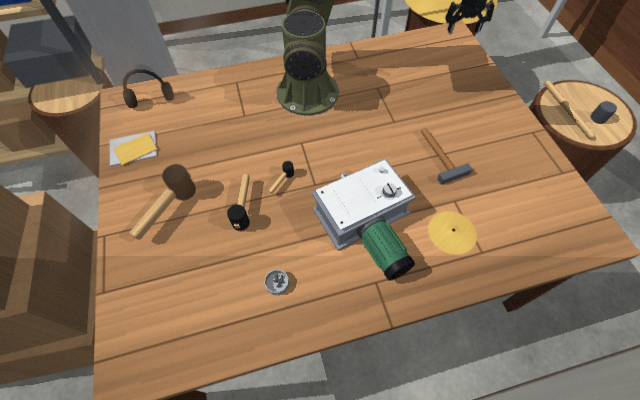

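View pics/top0.png

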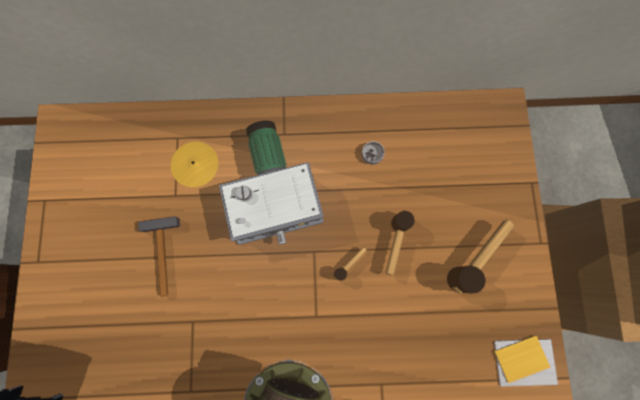

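The middle-sized mallet has its black head at (404,222) in the top view, with the handle running to (392,272). The pin is near (241,222), the fastener near (242,193) and the free end of the cover near (310,195). Next I'll measure them.

Run:
```python
from h import *
s=r.snapshot('top');C=cloud(s)
f=s['frame']
z=C[...,2];print(s['fx'],s['k1'])
# cover: points at z in .112-.128 near
m=(abs(C[...,0]-.58)<.16)&(abs(C[...,1]-.03)<.2)&(z>.108)&(z<.135)&(f.min(-1)>120)
m=cv2.morphologyEx(m.astype(np.uint8),cv2.MORPH_CLOSE,np.ones((5,5)))>0
m=cv2.morphologyEx(m.astype(np.uint8),cv2.MORPH_OPEN,np.ones((5,5)))>0
P=C[m&(z>.108)]
print('cover rect',cv2.minAreaRect((P[:,:2]*1000).astype(np.float32)), m.sum())
A=np.c_[P[:,:2],np.ones(len(P))];print('plane',np.linalg.lstsq(A,P[:,2],rcond=None)[0])
# mallet head
d=r.silhouettes(s,'mallet')
for k in d:
    M=k['pixels'];Q=C[M];print(k['p'],M.sum(),Q.mean(0),np.percentile(Q[:,2],[5,50,95,99]))
m=(abs(C[...,0]-.51)<.12)&(abs(C[...,1]+.34)<.08)&(z>.03)
H=C[m&(z>.070)];B=C[m&(z<.058)&(z>.045)&(f[...,2]>110)]
print('head',len(H),cv2.minEnclosingCircle((H[:,:2]*1000).astype(np.float32)),H[:,2].max(),np.median(H[:,2]))
print('handle',len(B),cv2.minAreaRect((B[:,:2]*1000).astype(np.float32)),np.median(B[:,2]))
print('handle', cv2.fitLine((B[:,:2]*1000).astype(np.float32),cv2.DIST_L2,0,.01,.01).ravel())
for n,(a,b,c,d) in {'case':(210,150,330,250),'mal':(370,195,430,290)}.items():
    cv2.imwrite(f'pics/top_{n}.png',cv2.resize(f[b:d,a:c],None,fx=6 if n=='case' else 5,fy=6 if n=='case' else 5,interpolation=cv2.INTER_CUBIC))
s=r.snapshot('scene');f=s['frame']
cv2.imwrite('pics/sc_case.png',cv2.resize(f[150:290,300:430],None,fx=4,fy=4,interpolation=cv2.INTER_CUBIC))
```

```text
395.8830708097865 0.015770242080894732
cover rect ((496.3441162109375, 12.7786865234375), (330.2225036621094, 260.816162109375), 11.769880294799805) 4749
plane [-0.50924272 -0.22828105  0.42230781]
0.85 749 [ 0.46398129 -0.33344083  0.06247584] [0.03159085 0.05314689 0.08171527 0.08362389]
0.84 275 [ 0.38634348 -0.18387245  0.05045328] [0.02973737 0.03726708 0.0555021  0.05745325]
0.82 1574 [ 0.37947219 -0.54691513  0.08387789] [0.03668206 0.07234176 0.10931387 0.11166135]
head 289 ((511.69146728515625, -352.93011474609375), 27.943655014038086) 0.08490017540481665 0.07905600413669767
handle 246 ((435.9226379394531, -327.415283203125), (21.687713623046875, 102.43095397949219), 71.4693374633789) 0.05177837358744486
handle [ 9.4357777e-01 -3.3115101e-01  4.3624707e+02 -3.2680045e+02]
```

View pics/top_case.png

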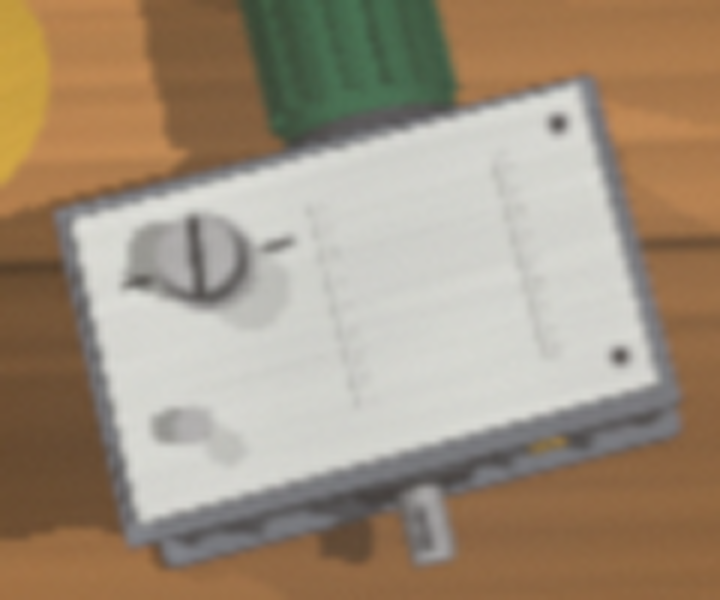

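View pics/sc_case.png

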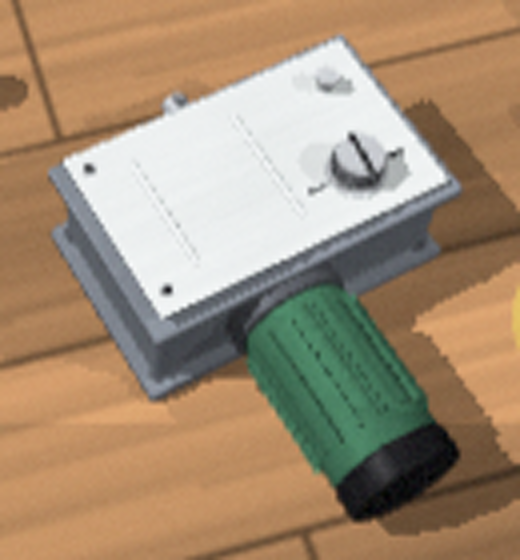

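View pics/top_mal.png

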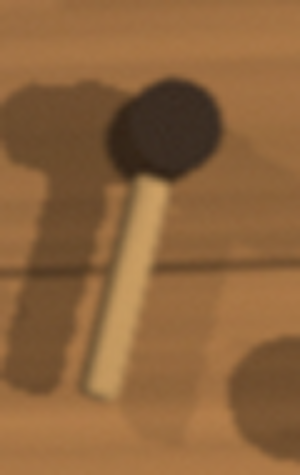

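Run:
```python
from h import *
s=r.snapshot('top')
def q(a,b,h): return onplane(s,210+a/6-.4,150+b/6-.4,h)
c1=q(75,213,.115);c2=q(138,523,.115);c3=q(585,85,.125);c4=q(662,378,.125)
print(c1,c2,c3,c4,[np.linalg.norm((a-b)[:2]) for a,b in [(c1,c2),(c3,c4),(c1,c3),(c2,c4)]])
ctr=(c1+c2+c3+c4)/4; ey=(c1+c2-c3-c4)[:2];ex=(c1+c3-c2-c4)[:2]
print('yaw from y',np.degrees(np.arctan2(-ey[0],ey[1])),'x',np.degrees(np.arctan2(ex[1],ex[0])),ctr)
holes=q(557,123,.124),q(620,355,.124);print('holes',holes)
F=q(203,258,.142);Pn=q(180,425,.134);print('fast',F,'pin',Pn,np.linalg.norm((F-Pn)[:2]))
C=cloud(s);
v,u=150+425//6,210+180//6
print(np.round(C[v-3:v+4,u-4:u+5,2],3))
a1,a2=q(195,218,.142),q(207,300,.142);d=(a1-a2)[:2];print('slot',np.degrees(np.arctan2(d[1],d[0])))
a1,a2=q(290,241,.115),q(125,285,.115);d=(a2-a1)[:2];print('marks',np.degrees(np.arctan2(d[1],d[0])))
s=r.snapshot('scene')
def q2(a,b,h): return onplane(s,300+a/4-.4,150+b/4-.4,h)
print('scene: fast',q2(360,161,.142),'pin',q2(326,77,.134),'holes',q2(89,168,.124),q2(167,290,.124))
a1,a2=q2(352,135,.142),q2(372,180,.142);d=(a2-a1)[:2];print('slot',np.degrees(np.arctan2(d[1],d[0])))
print('corners',q2(70,160,.125),q2(160,318,.125),q2(448,185,.115),q2(345,42,.115))
C=cloud(s);v,u=150+77//4,300+326//4
print(np.round(C[v-4:v+5,u-5:u+6,2],3))
```

```text
[0.62442784 0.16647367 0.115     ] [0.4756589  0.13550648 0.115     ] [ 0.67560753 -0.07808368  0.125     ] [ 0.53288828 -0.10942897  0.125     ] [np.float64(0.1519577716778858), np.float64(0.14612087291625725), np.float64(0.24985527001410415), np.float64(0.2515324511820733)]
yaw from y 12.487852921296371 x 12.06670154989813 [0.57714564 0.02861688 0.12      ]
holes (array([ 0.65764414, -0.06417423,  0.124     ]), array([ 0.54463085, -0.09029149,  0.124     ]))
fast [0.59412082 0.10055928 0.142     ] pin [0.51781823 0.1124933  0.134     ] 0.07723021435339547
[[0.119 0.116 0.113 0.118 0.118 0.116 0.113 0.116 0.114]
 [0.117 0.114 0.118 0.115 0.135 0.137 0.135 0.132 0.113]
 [0.117 0.119 0.116 0.131 0.13  0.134 0.135 0.13  0.134]
 [0.114 0.117 0.113 0.133 0.133 0.131 0.133 0.133 0.134]
 [0.115 0.11  0.114 0.131 0.13  0.133 0.13  0.133 0.132]
 [0.117 0.113 0.119 0.129 0.132 0.13  0.134 0.133 0.131]
 [0.115 0.113 0.113 0.117 0.132 0.131 0.136 0.131 0.119]]
slot 8.16096004567272
marks 103.27773189112025
scene: fast [0.60504513 0.10037043 0.142     ] pin [0.52229527 0.10541679 0.134     ] hol
[... 176 characters left out ...]
0.125     ] [0.6283093 0.1657394 0.115    ] [0.48266864 0.1385401  0.115     ]
[[0.115 0.115 0.116 0.117 0.117 0.114 0.114 0.114 0.114 0.11  0.112]
 [0.114 0.114 0.118 0.112 0.117 0.112 0.118 0.112 0.117 0.115 0.117]
 [0.117 0.116 0.113 0.115 0.134 0.131 0.132 0.131 0.115 0.113 0.114]
 [0.114 0.114 0.115 0.13  0.132 0.135 0.131 0.134 0.113 0.111 0.116]
 [0.113 0.117 0.115 0.135 0.132 0.13  0.13  0.131 0.134 0.115 0.116]
 [1.08  0.111 0.116 0.129 0.132 0.132 0.132 0.131 0.115 0.116 0.116]
 [0.114 0.117 0.117 0.112 0.13  0.131 0.13  0.131 0.112 0.117 0.114]
 [0.117 0.113 0.116 0.118 0.122 0.12  0.119 0.116 0.115 0.114 0.115]
 [0.117 0.116 0.116 0.115 0.114 0.113 0.117 0.116 0.118 0.113 0.114]]
```

```bash
python3 -m creep '[[24,-32,0,0,0,0],[24,-32,0,0,0,0],[24,-32,0,0,0,0],[24,-32,0,0,0,0],[24,-32,0,0,0,0],[24,-32,0,0,0,0],[24,-32,0,0,0,0],[24,-32,0,0,0,0]]' 85 100
python3 -m creep '[[24,-32,0,0,0,0],[24,-32,0,0,0,0],[24,-32,0,0,0,0],[24,-32,0,0,0,0],[3,-38,0,0,0,0],[3,-38,0,0,0,0],[3,-38,0,0,0,0],[3,-38,0,0,0,0]]'
python3 -m creep '[[3,-40,0,0,0,-1],[3,-40,0,0,0,-1],[3,-40,0,0,0,-1],[3,-40,0,0,0,-1],[3,-40,0,0,0,-1],[3,-40,0,0,0,-1.3],[3,-40,0,0,0,0],[3,-40,0,0,0,0]]'
```

```text
clock: 1.92
position: [0.3164, 0.2782, 0.1934]
tcp_rot: [0.355, 3.121, 0.001]
contact_force: [0.7, 0.5, 0.0]
opening: 0.0852
clock: 2.58
position: [0.4234, -0.0019, 0.1933]
tcp_rot: [0.355, 3.121, -0.0]
contact_force: [1.0, 0.3, 0.8]
opening: 0.0852
clock: 3.25
position: [0.4474, -0.3222, 0.1932]
tcp_rot: [0.527, 3.097, -0.0]
contact_force: [0.5, 0.6, 0.6]
opening: 0.0846
```

```bash
python3 -m creep '[[5,-10,-20,0,0,0],[0,0,-25,0,0,0],[0,0,-25,0,0,0],[0,0,-25,0,0,0],[0,0,-25,0,0,0],[0,0,-25,0,0,0],[0,0,-16,0,0,0],[0,0,-10,0,0,0]]'
python3 - <<'E'
from h import *
s=r.snapshot('top');f=s['frame'];cv2.imwrite('pics/g1.png',cv2.resize(f[180:300,340:460],None,fx=5,fy=5))
s=r.snapshot('scene');f=s['frame'];cv2.imwrite('pics/g2.png',cv2.resize(f[140:250,190:310],None,fx=5,fy=5))
E
```

```text
clock: 3.92
position: [0.452, -0.3295, 0.0201]
tcp_rot: [-0.526, -3.095, -0.002]
contact_force: [-0.2, 0.8, 0.5]
opening: 0.0848
```

View pics/g2.png

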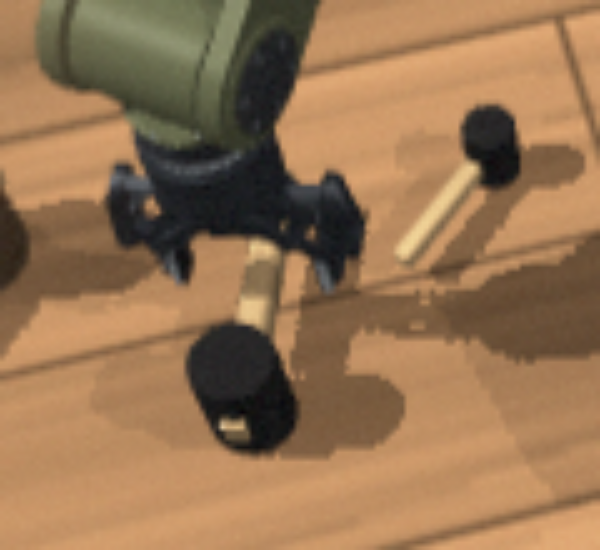

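View pics/g1.png

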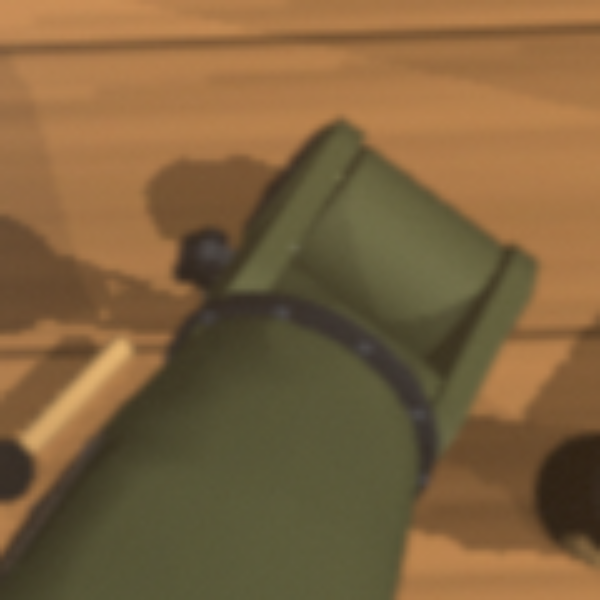

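The scene view shows the open fingers straddling the handle, near (170,260) and (330,275) in the crop, just behind the mallet head. I'll close on it.

```bash
python3 -m creep '[[0,0,0,0,0,0],[0,0,0,0,0,0],[0,0,0,0,0,0],[0,0,0,0,0,0],[0,0,0,0,0,0],[0,0,0,0,0,0],[0,0,0,0,0,0],[0,0,0,0,0,0]]' 5 115
python3 -m creep '[[0,0,5,0,0,0],[0,0,10,0,0,0],[0,0,20,0,0,0],[0,0,30,0,0,0],[0,0,35,0,0,0],[0,0,35,0,0,0],[0,0,35,0,0,0],[0,0,20,0,0,0]]'
```

```text
clock: 4.68
position: [0.4527, -0.3301, 0.0222]
tcp_rot: [0.526, 3.097, -0.0]
contact_force: [-0.2, -0.5, 0.1]
opening: 0.0051
clock: 5.35
position: [0.4532, -0.3305, 0.2175]
tcp_rot: [0.526, 3.093, -0.004]
contact_force: [0.5, -0.5, 0.7]
opening: 0.0052
```

Run:
```python
from h import *
s=r.snapshot('scene');f=s['frame'];cv2.imwrite('pics/g3.png',cv2.resize(f[60:260,170:370],None,fx=3,fy=3))
C=cloud(s);z=C[...,2];f=f.astype(int)
m=(abs(C[...,0]-.48)<.14)&(abs(C[...,1]+.34)<.1)&(z>.02)&(z<.09)
H=C[m&(z>.075)]
B=C[m&(z<.056)&(z>.045)&(f[...,2]>110)]
for Q in (H,B):
  if len(Q)>5: print(len(Q),cv2.minEnclosingCircle((Q[:,:2]*1000).astype(np.float32)),cv2.minAreaRect((Q[:,:2]*1000).astype(np.float32)),cv2.fitLine((Q[:,:2]*1000).astype(np.float32),cv2.DIST_L2,0,.01,.01).ravel(),np.median(Q[:,2]))
```

```text
220 ((515.0363159179688, -353.962158203125), 28.212282180786133) ((515.6385498046875, -354.539306640625), (52.80109405517578, 54.50961685180664), 38.05133819580078) [   0.56783074   -0.82314533  515.74646    -354.27472   ] 0.07820841232799436
218 ((453.76190185546875, -335.6986083984375), 95.03572845458984) ((454.560546875, -333.2918701171875), (22.353607177734375, 190.0157012939453), 71.64115142822266) [ 9.4899911e-01 -3.1527880e-01  4.2805295e+02 -3.2393384e+02] 0.05012222393073429
```

View pics/g3.png

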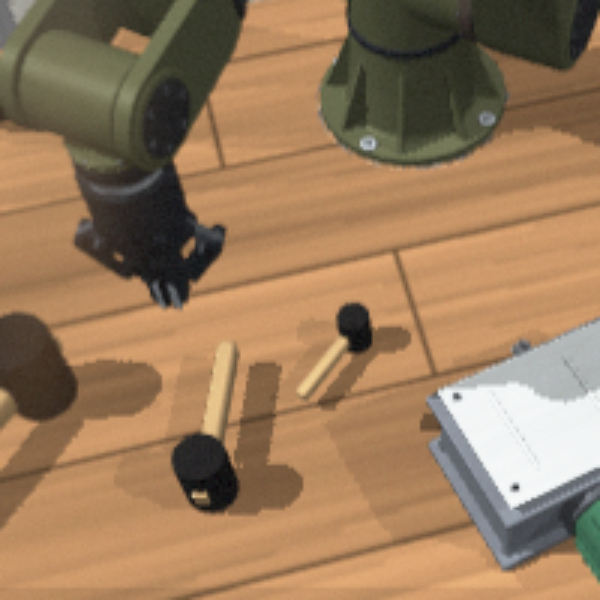

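Run:
```python
from h import *
s=r.snapshot('scene');st=r.state();print(st['position'],st['joint_pos'],st['contact_force'])
p=st['position'];print('tcp px',proj(s,p))
j=np.array([.33,.944,0])
for h in (.02,.033,.05,.08):
  for sg in (-1,1):
    q=np.array([.452,-.3295,h])+sg*.05*j; a=proj(s,q); print(h,sg,[(a[0]-190)*5,(a[1]-140)*5])
f=s['frame'];cv2.imwrite('pics/g4.png',cv2.resize(f[90:180,180:280],None,fx=6,fy=6))
C=cloud(s);print(np.round(C[150:168:2,220:236:2],3)[...,2]);print(np.round(C[162,222:234],3))
t=r.snapshot('top');cv2.imwrite('pics/g5.png',t['frame'][180:300,330:480].repeat(4,0).repeat(4,1))
```

```text
[ 0.45367305 -0.33090433  0.2172843 ] [-6.95405160e-01  3.03607326e-01  1.45984043e+00  1.26670684e-06
  1.37063126e+00 -1.92945395e+00] [ 0.01414372 -0.30901006 -0.81925438]
tcp px (np.float64(230.07786889366582), np.float64(167.66784949419238))
0.02 -1 [np.float64(193.13463477245207), np.float64(307.7808183044864)]
0.02 1 [np.float64(345.03987856474055), np.float64(315.280774347284)]
0.033 -1 [np.float64(188.62845688943437), np.float64(297.6762518927359)]
0.033 1 [np.float64(341.93137879758353), np.float64(305.2217320175083)]
0.05 -1 [np.float64(182.6077695046274), np.float64(284.17746471421526)]
0.05 1 [np.float64(337.7780348821926), np.float64(291.78328811272866)]
0.08 -1 [np.float64(171.61333898162482), np.float64(259.53277218956725)]
0.08 1 [np.float64(330.19332071063957), np.float64(267.2473920813899)]
[[ 0.312  0.302  0.316  0.313  0.311  0.308  0.316  0.315]
 [ 0.304  0.295  0.306  0.306  0.305  0.303  0.311  0.308]
 [ 0.299  0.295  0.287  0.3    0.298  0.292  0.276 -0.002]
 [ 0.282  0.287  0.278  0.287  0.284  0.285  0.268 -0.001]
 [ 0.273  0.278  0.275  0.278  0.278  0.274  0.27   0.   ]
 [-0.003  0.27   0.27   0.26   0.271  0.266 -0.003 -0.007]
 [-0.001  0.001  0.263  0.003  0.263  0.257 -0.001  0.   ]
 [-0.003 -0.001 -0.004 -0.003 -0.003 -0.001 -0.006 -0.002]
 [-0.003 -0.004 -0.003 -0.002 -0.002 -0.001 -0.004 -0.001]]
[[ 0.255 -0.377  0.001]
 [ 0.464 -0.342  0.261]
 [ 0.465 -0.339  0.263]
 [ 0.464 -0.337  0.26 ]
 [ 0.26  -0.364  0.003]
 [ 0.467 -0.331  0.262]
 [ 0.469 -0.329  0.263]
 [ 0.468 -0.326  0.261]
 [ 0.466 -0.324  0.257]
 [ 0.26  -0.347 -0.003]
 [ 0.263 -0.343 -0.001]
 [ 0.262 -0.34  -0.004]]
```

View pics/g4.png

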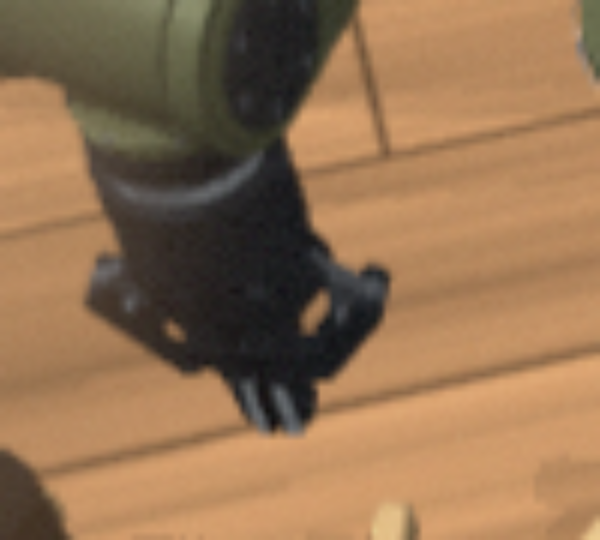

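Run:
```python
from h import *
s=r.snapshot('scene');p=r.state()['position']
f=s['frame'];g=f[140:175,215:245].astype(int).sum(-1)
C=cloud(s)
m=np.zeros((400,640),bool);m[120:170,200:260]=True
m&=(C[...,2]>.2)&(C[...,2]<.45)
Q=C[m]
for lo in np.arange(.245,.33,.01):
    q=Q[(Q[:,2]>=lo)&(Q[:,2]<lo+.01)]
    if len(q): print(round(lo,3),len(q),q.min(0).round(3),q.max(0).round(3))
v,u=np.nonzero(m);print('lowest row',v.max(),u[v==v.max()])
for h in np.arange(.21,.27,.01): print(round(h,3),proj(s,[p[0]+.009,p[1]-.003,h]))
```

```text
0.245 3 [ 0.463 -0.338  0.253] [ 0.466 -0.328  0.255]
0.255 25 [ 0.454 -0.346  0.256] [ 0.468 -0.312  0.265]
0.265 30 [ 0.456 -0.346  0.266] [ 0.47  -0.313  0.275]
0.275 33 [ 0.453 -0.347  0.275] [ 0.468 -0.314  0.285]
0.285 23 [ 0.451 -0.351  0.286] [ 0.47  -0.317  0.295]
0.295 76 [ 0.434 -0.367  0.295] [ 0.478 -0.3    0.305]
0.305 82 [ 0.434 -0.374  0.305] [ 0.482 -0.293  0.315]
0.315 76 [ 0.436 -0.381  0.315] [ 0.484 -0.286  0.325]
0.325 84 [ 0.439 -0.383  0.325] [ 0.485 -0.28   0.335]
lowest row 163 [224 225 226 228 229 230]
0.21 (np.float64(230.32669344485004), np.float64(171.56097329154645))
0.22 (np.float64(229.5349437967256), np.float64(169.50918183559327))
0.23 (np.float64(228.72989945253613), np.float64(167.4231804312721))
0.24 (np.float64(227.91121991505605), np.float64(165.3020989028755))
0.25 (np.float64(227.07855286638585), np.float64(163.14503706115548))
0.26 (np.float64(226.23153364668497), np.float64(160.95106338767718))
0.27 (np.float64(225.36978470488987), np.float64(158.71921364884133))
```

View pics/g5.png

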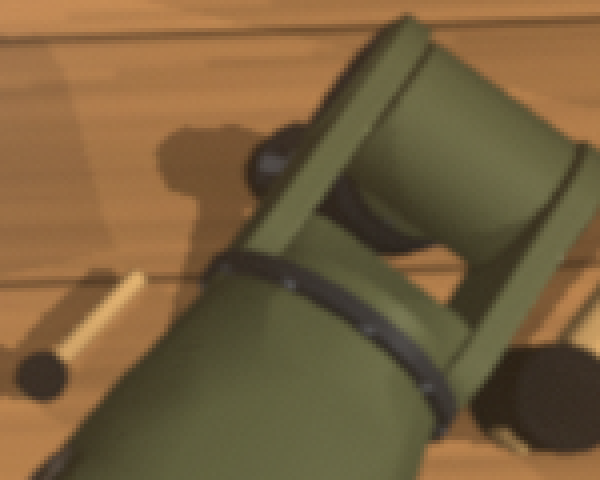

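The pixel and depth readings both put the fingertips about 35 mm above the reported TCP: the tips are seen at row 162 (z≈0.252), while the state gives 0.217. That's why the grasp closed above the handle. I'll apply this offset and descend again in steps.

```bash
python3 -m creep '[[0,-1,-10,0,0,0],[0,0,-20,0,0,0],[0,0,-25,0,0,0],[0,0,-30,0,0,0],[0,0,-30,0,0,0],[0,0,-30,0,0,0],[0,0,-30,0,0,0],[0,0,-30,0,0,0]]' 85 115
python3 -m creep '[[0,0,-8,0,0,0],[0,0,-6,0,0,0],[0,0,-4,0,0,0],[0,0,-4,0,0,0],[0,0,-2,0,0,0],[0,0,0,0,0,0],[0,0,0,0,0,0],[0,0,0,0,0,0]]'
python3 - <<'E'
from h import *
s=r.snapshot('scene');f=s['frame'];cv2.imwrite('pics/g6.png',cv2.resize(f[140:250,190:310],None,fx=5,fy=5))
E
```

```text
clock: 6.22
position: [0.4515, -0.3302, 0.004]
tcp_rot: [-0.526, -3.095, -0.002]
contact_force: [0.6, -0.3, -0.2]
opening: 0.085
clock: 6.88
position: [0.453, -0.3313, -0.0161]
tcp_rot: [0.526, 3.096, -0.001]
contact_force: [0.6, -0.4, 0.7]
opening: 0.0852
```

View pics/g6.png

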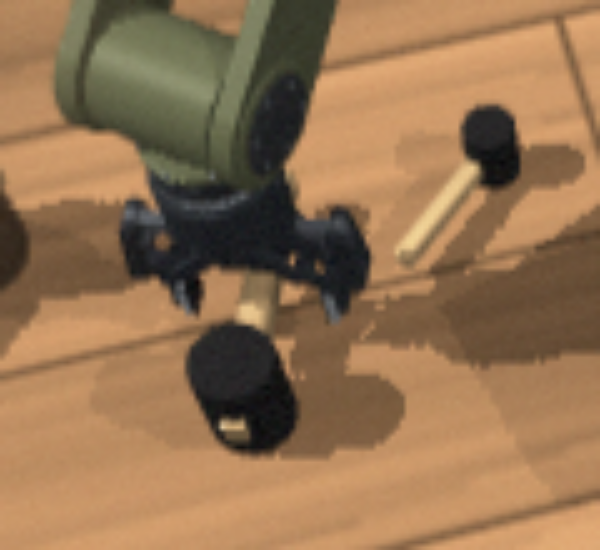

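The open fingertips now show at (190,308) and (335,318) in the crop, low on either side of the handle. I'll close again.

```bash
python3 -m creep '[[0,0,0,0,0,0],[0,0,0,0,0,0],[0,0,0,0,0,0],[0,0,0,0,0,0],[0,0,0,0,0,0],[0,0,0,0,0,0],[0,0,0,0,0,0],[0,0,0,0,0,0]]' 5 115
```

```text
clock: 7.6
position: [0.4529, -0.3312, -0.0166]
tcp_rot: [0.526, 3.097, -0.0]
contact_force: [0.8, 0.1, 4.1]
opening: 0.0205
```

```bash
python3 -m creep '[[0,0,5,0,0,0],[0,0,10,0,0,0],[0,0,20,0,0,0],[0,0,30,0,0,0],[0,0,40,0,0,0],[0,0,40,0,0,0],[0,0,40,0,0,0],[0,0,35,0,0,0]]'
python3 - <<'E'
from h import *
s=r.snapshot('scene');f=s['frame'];cv2.imwrite('pics/g7.png',cv2.resize(f[60:260,170:370],None,fx=3,fy=3))
C=cloud(s);st=r.state();print(st['position'],st['contact_force'],st['joint_pos'])
z=C[...,2]; F=f.astype(int)
m=(abs(C[...,0]-.51)<.05)&(abs(C[...,1]+.35)<.05)&(z>.1)&(z<.35)&(F.max(-1)<70)
Q=C[m];print(len(Q),np.percentile(Q,[2,50,98],axis=0))
E
```

```text
clock: 8.27
position: [0.4523, -0.3308, 0.2065]
tcp_rot: [0.526, 3.096, -0.001]
contact_force: [0.8, -0.6, -3.1]
opening: 0.0204
[ 0.45412487 -0.33224563  0.21360094] [ 0.30184009 -0.33113288  5.67045316] [-6.96722289e-01  3.06654218e-01  1.46445951e+00 -1.52079121e-06
  1.35977327e+00 -1.93081561e+00]
856 [[ 0.46211849 -0.37517851  0.23271088]
 [ 0.51737118 -0.34299329  0.29977902]
 [ 0.54178967 -0.30491037  0.34683656]]
```

View pics/g7.png

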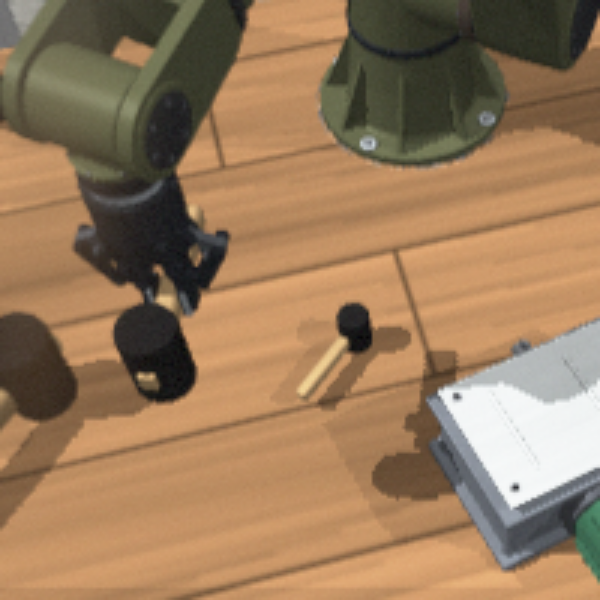

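Mallet is lifted and level: the head is at (155,355) in the crop, and the handle is in the jaws at 20 mm opening. I'll carry it over the pin, turning it about +31°.

```bash
python3 -m creep '[[0,20,0,0,0,1.5],[0,30,0,0,0,2.5],[0,36,0,0,0,2.5],[0,36,0,0,0,2.5],[0,36,0,0,0,2.5],[0,36,0,0,0,2.5],[0,36,0,0,0,2.5],[0,36,0,0,0,2.5]]'
python3 -m creep '[[0,36,0,0,0,2.5],[0,36,0,0,0,2.5],[0,36,0,0,0,2.5],[0,28,0,0,0,2.5],[2,18,0,0,0,2],[2,6,-10,0,0,0],[0,0,-20,0,0,0],[0,0,-20,0,0,0]]'
cat > look.py <<'E'
from h import *
import sys
n=sys.argv[1]
st=r.state();print(st['clock'],np.round(st['position'],4),np.round(st['contact_force'],1),np.round(st['moment'],2),st['joint_pos'][5],st['opening'])
for c,(a,b,w,h) in {'scene':(290,110,150,130),'top':(200,140,140,110)}.items():
    s=r.snapshot(c);cv2.imwrite(f'pics/{n}_{c}.png',cv2.resize(s['frame'][b:b+h,a:a+w],None,fx=4,fy=4,interpolation=cv2.INTER_CUBIC))
    if c=='scene' and len(sys.argv)>2:
        C=cloud(s);z=C[...,2];F=s['frame'].astype(int)
        m=(abs(C[...,0]-.53)<.06)&(abs(C[...,1]-.107)<.05)&(z>.12)&(z<.32)&(F.max(-1)<75)
        Q=C[m];print(len(Q),np.percentile(Q[:,2],[1,50,99]))
        zt=st['position'][2]+.017+.08
        T=Q[(abs(Q[:,2]-zt)<.006)];print('head top',zt,len(T),cv2.minEnclosingCircle((T[:,:2]*1000).astype(np.float32)),np.percentile(T,[2,98],axis=0))
E
python3 look.py p1 1
```

```text
clock: 8.98
position: [0.4519, -0.0634, 0.2033]
tcp_rot: [-0.005, -3.141, -0.0]
contact_force: [2.0, 1.0, -4.6]
opening: 0.0204
clock: 9.65
position: [0.4565, 0.0949, 0.1524]
tcp_rot: [-0.32, 3.125, -0.0]
contact_force: [0.3, -0.1, -3.9]
opening: 0.0206
9.65 [0.4565 0.0949 0.1524] [ 0.3 -0.1 -3.9] [-0.03  0.15 -0.02] -1.6483079678227361 0.02057727553719204
682 [0.17683205 0.24585909 0.3167537 ]
head top 0.24935502410273824 251 ((509.80413818359375, 91.09034729003906), 46.31095886230469) [[0.47382063 0.06386061 0.24364175]
 [0.54693578 0.12834199 0.25134524]]
```

View pics/p1_scene.png

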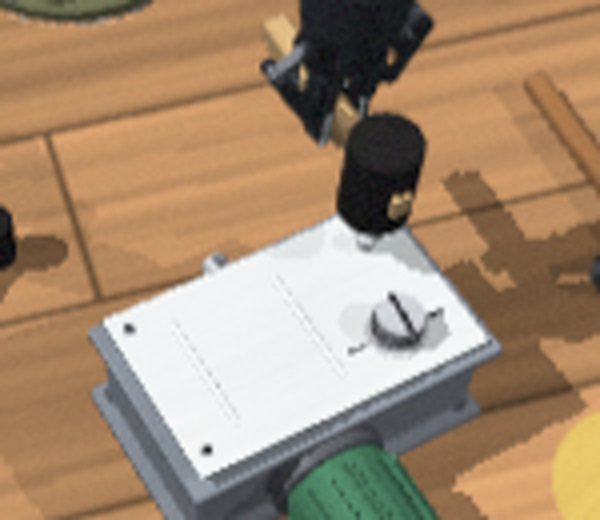

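View pics/p1_top.png

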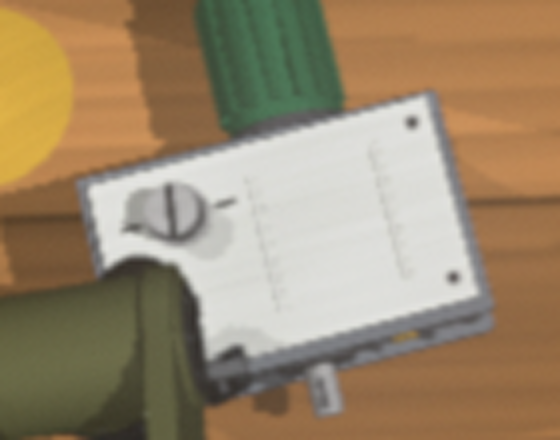

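Run:
```python
from h import *
s=r.snapshot('scene')
for h in (.245,.249): print(onplane(s,290+384/4-.4,110+142/4-.4,h))
print(proj(s,[.521,.107,.132]), 'pin in crop',[(a-b)*4 for a,b in zip(proj(s,[.521,.107,.132]),(290,110))])
print('head bottom front',[(a-b)*4 for a,b in zip(proj(s,[.521+.026,.107-.008,.169]),(290,110))])
```

```text
[0.51894442 0.1051837  0.245     ]
[0.52181126 0.10352726 0.249     ]
(np.float64(381.35703228864116), np.float64(168.77746860263363)) pin in crop [np.float64(365.42812915456466), np.float64(235.10987441053453)]
head bottom front [np.float64(373.8201871865465), np.float64(236.30201926965447)]
```

The head sits squarely over the pin, which shows just under its lower rim at (368,242). Pressing down.

```bash
python3 -m creep '[[0,0,-12,0,0,0],[0,0,-12,0,0,0],[0,0,-8,0,0,0],[0,0,-4,0,0,0],[0,0,-2,0,0,0],[0,0,-2,0,0,0],[0,0,-2,0,0,0],[0,0,-2,0,0,0]]'
python3 look.py p2
```

```text
clock: 10.47
position: [0.4573, 0.0948, 0.1106]
tcp_rot: [-0.32, 3.123, -0.0]
contact_force: [-5.1, -1.7, 6.0]
opening: 0.0203
10.4667 [0.4573 0.0948 0.1106] [-5.1 -1.7  6. ] [-0.32  0.67 -0.03] -1.6486532871164283 0.020270621149911443
```

View pics/p2_scene.png

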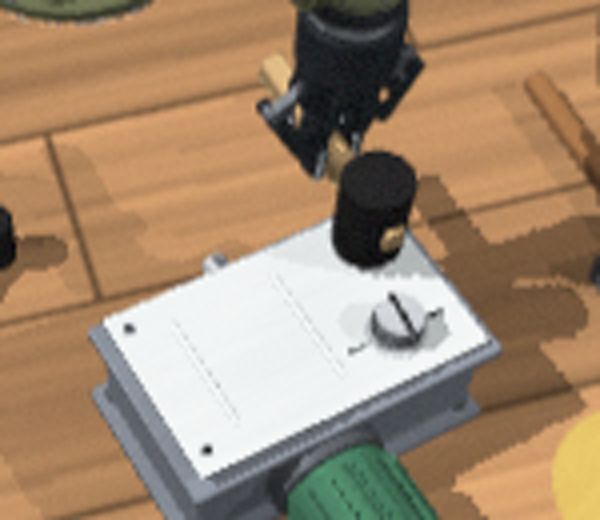

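```bash
python3 -m creep '[[0,0,-2,0,0,0],[0,0,-2,0,0,0],[0,0,-2,0,0,0],[0,0,-2,0,0,0],[0,0,-1,0,0,0],[0,0,-1,0,0,0],[0,0,-1,0,0,0],[0,0,0,0,0,0]]'
python3 look.py p3
```

```text
clock: 11.23
position: [0.4575, 0.095, 0.1007]
tcp_rot: [-0.32, 3.122, 0.0]
contact_force: [-15.7, -3.9, 24.9]
opening: 0.0201
11.2333 [0.4575 0.095  0.1007] [-15.7  -3.9  24.9] [-0.41  1.52  0.04] -1.648733003696961 0.020082860586035135
```

View pics/p3_scene.png

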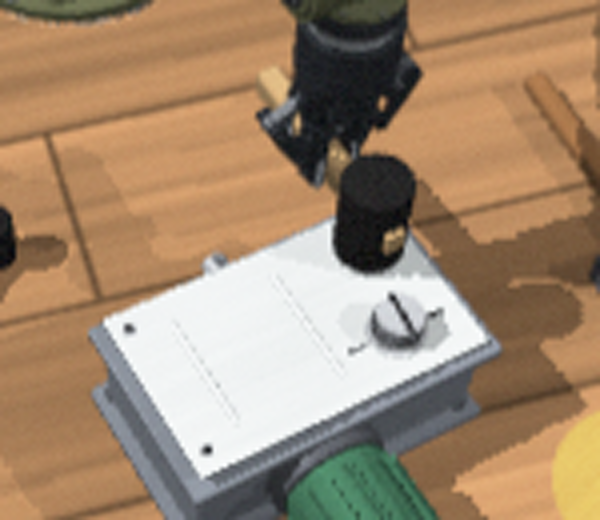

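```bash
python3 -m creep '[[0,0,-2,0,0,0],[0,0,-2,0,0,0],[0,0,-1,0,0,0],[0,0,0,0,0,0],[0,0,0,0,0,0],[0,0,0,0,0,0],[0,0,0,0,0,0],[0,0,0,0,0,0]]'
python3 -m creep '[[0,0,5,0,0,0],[0,0,12,0,0,0],[0,0,20,0,0,0],[0,0,30,0,0,0],[0,0,30,0,0,0],[0,0,0,0,0,0],[0,-8,0,0,0,0],[0,0,0,0,0,0]]'
python3 look.py p4
```

```text
clock: 12.0
position: [0.457, 0.0949, 0.0955]
tcp_rot: [-0.32, 3.124, -0.0]
contact_force: [-19.6, -3.5, 26.2]
opening: 0.0206
clock: 12.67
position: [0.4563, 0.0859, 0.1893]
tcp_rot: [0.32, -3.124, 0.0]
contact_force: [-0.1, -0.3, -5.4]
opening: 0.0207
12.6667 [0.4563 0.0859 0.1893] [-0.1 -0.3 -5.4] [0.   0.25 0.  ] -1.6674008046573034 0.020723235056725672
```

View pics/p4_scene.png

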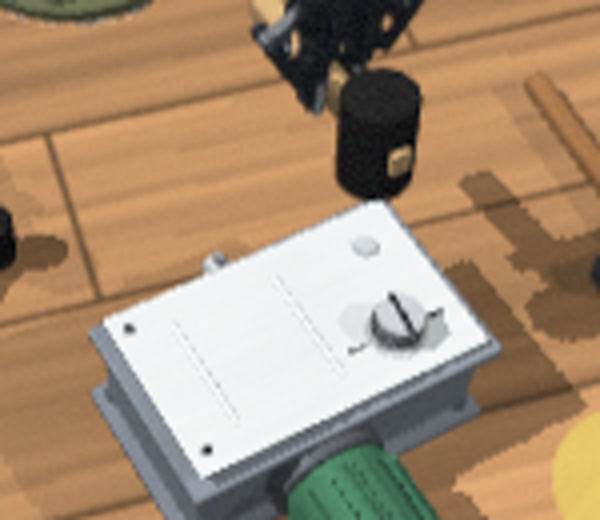

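Run:
```python
from h import *
Z=[];W=[]
for i in range(4):
    s=r.snapshot('scene');C=cloud(s)
    v,u=110+245//4,290+365//4
    Z.append(C[v-1:v+2,u-2:u+3,2].mean());
    w=np.r_[C[v-12:v-8,u-15:u-8,2].ravel()];W.append(np.r_[C[v+6:v+8,u-12:u+2,2].ravel()].mean())
print(np.round(Z,4),np.round(W,4))
cv2.imwrite('pics/pin.png',cv2.resize(s['frame'][155:190,365:400],None,fx=16,fy=16,interpolation=cv2.INTER_CUBIC))
print(np.round(C[v-5:v+6,u-6:u+7,2]*1000))
# tilt of mallet head: top points
z=C[...,2];F=s['frame'].astype(int)
```

```text
[0.1196 0.1186 0.1194 0.1195] [0.1161 0.1508 0.116  0.1507]
[[113. 117. 113. 114. 116. 114. 113. 117. 114. 117. 113. 114. 114.]
 [115. 116. 112. 115. 117. 114. 114. 116. 112. 116. 117. 113. 111.]
 [116. 119. 116. 118. 116. 113. 115. 112. 115. 113. 116. 112. 111.]
 [117. 113. 114. 118. 112. 120. 120. 120. 114. 115. 116. 112. 113.]
 [118. 114. 118. 115. 121. 117. 119. 119. 119. 116. 117. 114. 115.]
 [115. 115. 118. 116. 121. 119. 118. 119. 117. 116. 113. 116. 114.]
 [115. 118. 114. 115. 118. 122. 119. 120. 122. 115. 115. 117. 112.]
 [121. 113. 116. 112. 118. 119. 119. 117. 115. 118. 115. 113. 114.]
 [115. 116. 119. 117. 118. 114. 115. 114. 117. 117. 116. 114. 119.]
 [116. 119. 117. 114. 114. 115. 115. 113. 112. 113. 111. 111. 112.]
 [112. 116. 116. 114. 114. 114. 116. 113. 116. 116. 113. 117. 118.]]
```

View pics/pin.png

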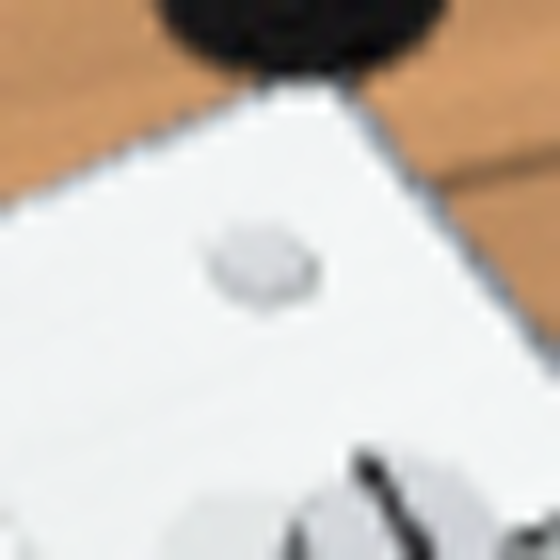

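Run:
```python
from h import *
s=r.snapshot('scene');C=cloud(s);F=s['frame'].astype(int)
P=C[125:160,372:396].reshape(-1,3);c=F[125:160,372:396].reshape(-1,3)
m=(P[:,2]>.18)&(c.max(1)<90)
P=P[m];print(len(P))
# top-face candidates
T=P[(P[:,2]>.27)];A=np.c_[T[:,:2]-T[:,:2].mean(0),np.ones(len(T))]
print(len(T),T.min(0),T.max(0),np.linalg.lstsq(A,T[:,2],rcond=None)[0])
for row in range(126,160,3): print(row,np.round(C[row,372:396:3,2],3),np.round(C[row,384],3))
```

```text
592
362 [ 0.46583544 -0.24061485  0.27005529] [1.11742623 0.1238168  1.08004103] [ 0.76086703 -0.56350838  0.29088143]
126 [ 0.285  0.255  0.265  0.266 -0.005 -0.004 -0.002 -0.   ] [ 0.252  0.235 -0.005]
129 [ 0.259  0.259  0.289  0.292  0.289  0.292  0.292 -0.006] [0.497 0.102 0.289]
132 [0.258 0.26  0.292 0.291 0.291 0.292 0.296 0.292] [0.508 0.098 0.291]
135 [0.247 0.287 0.293 0.292 0.294 0.29  0.296 0.295] [0.52  0.093 0.294]
138 [-0.003  0.283  0.291  0.292  0.296  0.295  0.295  0.296] [0.532 0.088 0.296]
141 [0.002 0.27  0.284 0.294 0.296 0.294 0.29  0.283] [0.541 0.085 0.296]
144 [-0.003  0.261  0.271  0.28   0.282  0.283  0.28   0.269] [0.541 0.087 0.282]
147 [-0.001  0.252  0.262  0.268  0.272  0.27   0.266  0.256] [0.543 0.088 0.272]
150 [-0.004  0.24   0.251  0.259  0.262  0.263  0.261  0.241] [0.546 0.088 0.262]
153 [0.001 0.231 0.243 0.248 0.249 0.249 0.249 0.224] [0.546 0.09  0.249]
156 [0.002 0.218 0.229 0.235 0.235 0.234 0.231 0.003] [0.547 0.092 0.235]
159 [ 0.    -0.     0.214  0.221  0.22   0.221  0.001 -0.002] [0.546 0.094 0.22 ]
```

The pin head now sits on the cover at (365,245) in the crop, and its top reads 0.1195 against the cover at 0.115, so it's home. The mallet has tilted about 8° head-up in the grip. I'll carry it back and level it with the wrist.

```bash
python3 -m creep '[[0,-20,0,0,0,-2],[0,-36,0,0,0,-2.5],[0,-36,0,0,0,-2.5],[0,-36,0,0,0,-2.5],[0,-36,0,0,0,-2.5],[0,-36,0,0,0,-2.5],[0,-36,0,0,0,-2.5],[0,-36,0,0,0,-2.5]]'
python3 -m creep '[[0,-36,0,0,0,-2.5],[0,-36,0,0,0,-2.5],[0,-36,0,0,0,-2.5],[0,-28,0,0,0,-2.5],[-2,-9,0,0,0,-1.5],[0,0,-30,0.6,1.8,0],[0,0,-30,1.0,2.8,0],[0,0,-35,1.0,2.8,0]]'
python3 - <<'E'
from h import *
s=r.snapshot('scene');f=s['frame'];cv2.imwrite('pics/r1.png',cv2.resize(f[130:260,180:330],None,fx=4,fy=4))
C=cloud(s);st=r.state();print(st['clock'],st['position'],st['contact_force'],st['tcp_rot'])
z=C[...,2];F=f.astype(int)
m=(abs(C[...,0]-.53)<.05)&(abs(C[...,1]+.35)<.05)&(z>.16)&(z<.25)&(F.max(-1)<70)
T=C[m];T=T[T[:,2]>np.percentile(T[:,2],97)-.009]
A=np.c_[T[:,:2]-T[:,:2].mean(0),np.ones(len(T))];print(len(T),T.mean(0),np.linalg.lstsq(A,T[:,2],rcond=None)[0])
E
```

```text
clock: 13.68
position: [0.4563, -0.1868, 0.1901]
tcp_rot: [-0.217, -3.134, -0.0]
contact_force: [1.2, 0.3, -3.5]
opening: 0.0204
clock: 14.35
position: [0.4549, -0.3305, 0.095]
tcp_rot: [-0.505, -2.964, -0.033]
contact_force: [1.4, -0.6, -4.0]
opening: 0.0205
14.4 [ 0.4524876  -0.32802865  0.08592749] [ -2.42419089   2.76970646 -12.74133373] [-0.50071519 -2.94956555 -0.0433458 ]
30 [ 0.49595165 -0.31023412  0.23828784] [0.44639288 0.45578725 0.23828784]
```

View pics/r1.png

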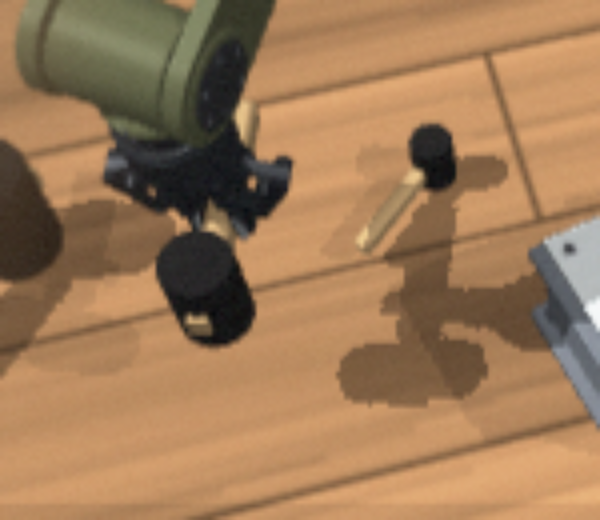

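The mallet is level again at (205,290) in the crop, above clear bench. Setting it down.

```bash
python3 -m creep '[[0,0,-15,0,0,0],[0,0,-22,0,0,0],[0,0,-22,0,0,0],[0,0,-18,0,0,0],[0,0,-10,0,0,0],[0,0,-6,0,0,0],[0,0,-2,0,0,0],[0,0,0,0,0,0]]'
python3 - <<'E'
from h import *
s=r.snapshot('scene');f=s['frame'];cv2.imwrite('pics/r2.png',cv2.resize(f[130:260,180:330],None,fx=4,fy=4))
C=cloud(s);st=r.state();print(st['clock'],st['position'],st['contact_force'],st['opening'])
for row in range(186,215,2): print(row,np.round(C[row,228],3),np.round(C[row,234],3))
E
```

```text
clock: 15.07
position: [0.455, -0.3302, 0.0007]
tcp_rot: [-0.504, -2.965, -0.034]
contact_force: [0.1, -0.2, -3.9]
opening: 0.0207
15.1167 [ 0.45513042 -0.33036076  0.00112346] [ 0.40209209  0.76186441 -3.12343218] 0.019964937708863404
186 [ 0.52  -0.344  0.227] [ 0.556 -0.324  0.273]
188 [ 0.519 -0.347  0.217] [ 0.515 -0.332  0.204]
190 [ 0.517 -0.349  0.204] [ 0.52  -0.334  0.202]
192 [ 0.52  -0.351  0.199] [ 0.521 -0.335  0.195]
194 [ 0.515 -0.354  0.182] [ 0.518 -0.338  0.18 ]
196 [ 0.511 -0.357  0.167] [ 1.117 -0.241  1.08 ]
198 [ 0.467 -0.368  0.09 ] [ 0.483 -0.348  0.106]
200 [ 0.415 -0.381 -0.002] [ 0.472 -0.352  0.079]
202 [ 0.423 -0.382 -0.001] [ 0.461 -0.357  0.049]
204 [ 0.432 -0.382  0.001] [ 0.437 -0.364 -0.   ]
206 [ 0.436 -0.384 -0.005] [ 0.504 -0.354  0.096]
208 [ 0.445 -0.385 -0.003] [ 0.511 -0.355  0.096]
210 [ 0.513 -0.373  0.096] [ 0.516 -0.356  0.093]
212 [ 0.52  -0.374  0.096] [ 0.524 -0.357  0.095]
214 [ 0.526 -0.375  0.094] [ 0.529 -0.358  0.092]
```

View pics/r2.png

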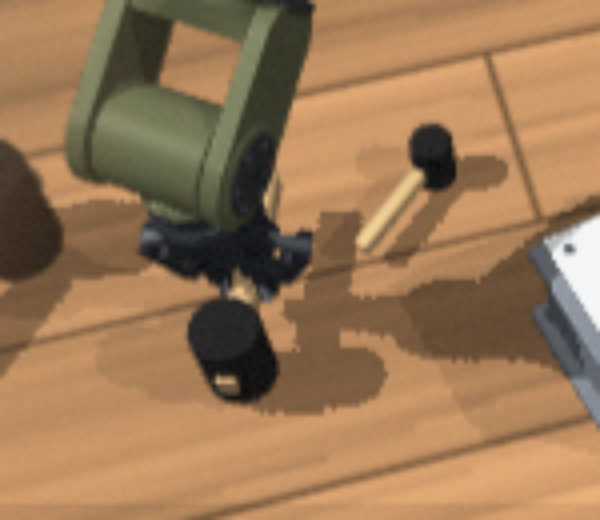

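```bash
python3 -m creep '[[0,0,-5,0,0,0],[0,0,-4,0,0,0],[0,0,-3,0,0,0],[0,0,-2,0,0,0],[0,0,-1,0,0,0],[0,0,-1,0,0,0],[0,0,0,0,0,0],[0,0,0,0,0,0]]'
```

```text
clock: 15.78
position: [0.4548, -0.3302, -0.0156]
tcp_rot: [-0.504, -2.964, -0.035]
contact_force: [-0.8, 0.6, -2.6]
opening: 0.0206
```

```bash
python3 -m creep '[[0,0,-1,0,0,0],[0,0,0,0,0,0],[0,0,0,0,0,0],[0,0,0,0,0,0],[0,0,0,0,0,0],[0,0,0,0,0,0],[0,0,0,0,0,0],[0,0,0,0,0,0]]'
python3 -m creep '[[0,0,0,0,0,0],[0,0,0,0,0,0],[0,0,0,0,0,0],[0,0,0,0,0,0],[0,0,0,0,0,0],[0,0,3,0,0,0],[0,0,6,0,0,0],[0,0,10,0,0,0]]' 80
python3 -m creep '[[0,0,15,0,0,0],[0,0,25,0,0,0],[0,0,35,0,0,0],[0,0,40,-0.6,-1.8,0],[0,0,40,-1,-2.8,0],[0,0,40,-1,-2.8,0],[0,0,5,0,0,0],[0,0,0,0,0,0]]'
python3 - <<'E'
from h import *
s=r.snapshot('scene');f=s['frame'];cv2.imwrite('pics/r3.png',cv2.resize(f[110:260,180:330],None,fx=4,fy=4))
print(r.state()['joint_pos'])
E
```

```text
clock: 16.45
position: [0.4548, -0.3302, -0.0164]
tcp_rot: [-0.504, -2.964, -0.034]
contact_force: [-3.7, 1.8, 5.1]
opening: 0.0205
clock: 17.12
position: [0.4543, -0.3298, 0.0022]
tcp_rot: [-0.504, -2.963, -0.036]
contact_force: [0.8, 0.5, -0.3]
opening: 0.0799
clock: 17.78
position: [0.4552, -0.3307, 0.2065]
tcp_rot: [0.526, 3.091, -0.005]
contact_force: [0.6, -0.3, -0.0]
opening: 0.0798
[-6.93218490e-01  3.17144874e-01  1.47371536e+00 -1.90009452e-04
  1.34833037e+00 -1.92720669e+00]
```

View pics/r3.png

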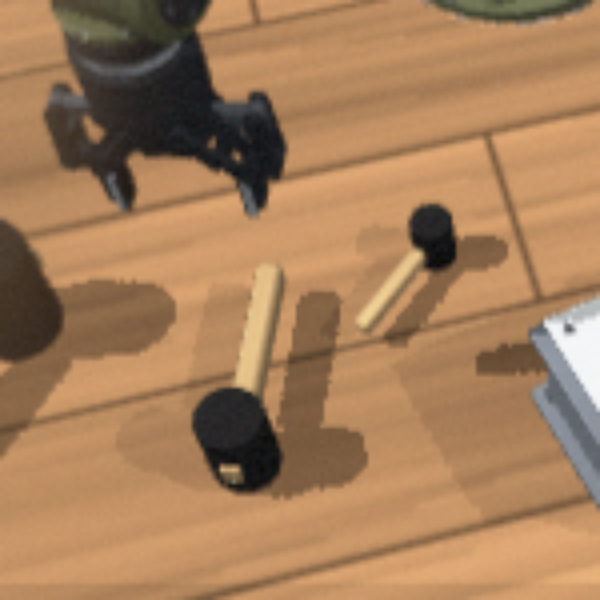

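The mallet stands back on the bench at (240,440) in the crop, with the fingers clear. Next is the fastener at about (0.600, 0.102).

```bash
python3 -m creep '[[8,24,0,0,0,0],[12,36,0,0,0,0],[12,36,0,0,0,0],[12,36,0,0,0,0],[12,36,0,0,0,0],[12,36,0,0,0,0],[12,36,0,0,0,0],[12,36,0,0,0,0]]'
python3 -m creep '[[12,36,0,0,0,0],[12,36,0,0,0,0],[12,36,0,0,0,0],[12,36,0,0,0,0],[5,13,-10,0,0,0],[0,0,-10,0,0,0],[0,0,-10,0,0,0],[0,0,0,0,0,0]]'
python3 look.py f1
```

```text
clock: 18.5
position: [0.5464, -0.052, 0.2006]
tcp_rot: [-0.526, -3.094, 0.0]
contact_force: [0.3, -1.1, -0.2]
opening: 0.0798
clock: 19.17
position: [0.5983, 0.1019, 0.1686]
tcp_rot: [-0.526, -3.092, 0.003]
contact_force: [-0.3, 0.6, -0.7]
opening: 0.0799
19.1667 [0.5983 0.1019 0.1686] [-0.3  0.6 -0.7] [-0.02  0.02  0.03] -1.1249780994803875 0.07986438720015199
```

View pics/f1_scene.png

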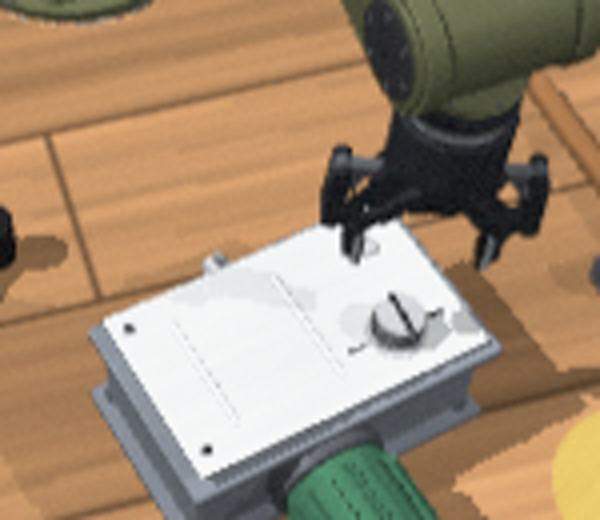

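View pics/f1_top.png

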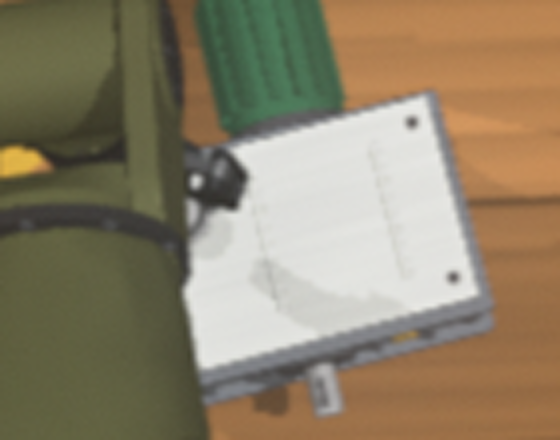

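The fingers span the fastener at (400,320) in the crop, and the pin at (365,245) is clear. Descending.

```bash
python3 -m creep '[[1.5,0,-12,0,0,0],[0,0,-18,0,0,0],[0,0,-18,0,0,0],[0,0,-14,0,0,0],[0,0,-10,0,0,0],[0,0,-5,0,0,0],[0,0,-3,0,0,0],[0,0,0,0,0,0]]'
python3 look.py f2
```

```text
clock: 19.93
position: [0.6012, 0.1027, 0.0921]
tcp_rot: [0.527, 3.097, 0.0]
contact_force: [-0.1, 0.1, 1.3]
opening: 0.0802
19.9333 [0.6012 0.1027 0.0921] [-0.1  0.1  1.3] [0.04 0.02 0.01] -1.1246643625479356 0.0801910069373049
```

View pics/f2_scene.png

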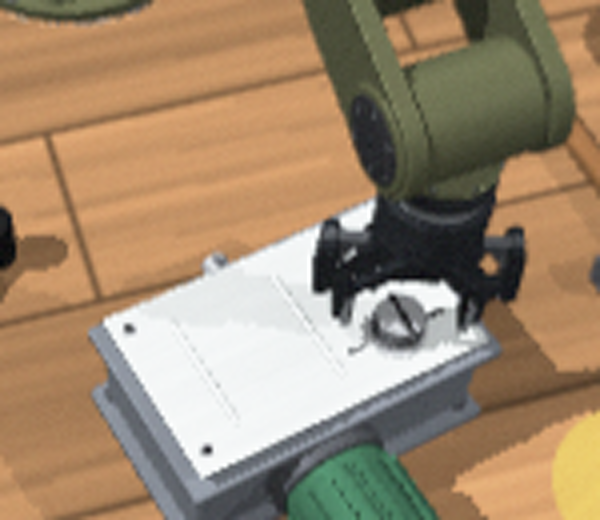

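```bash
python3 -m creep '[[0,0,-2,0,0,0],[0,0,-2,0,0,0],[0,0,0,0,0,0],[0,0,0,0,0,0],[0,0,0,0,0,0],[0,0,0,0,0,0],[0,0,0,0,0,0],[0,0,0,0,0,0]]' 20 40
```

```text
clock: 20.7
position: [0.6009, 0.102, 0.0886]
tcp_rot: [-0.527, -3.097, 0.002]
contact_force: [-4.9, -5.6, 5.0]
opening: 0.0367
```

```bash
python3 -m creep '[[0,0,0,0,0,-3],[0,0,0,0,0,-5],[0,0,0,0,0,-6],[0,0,0,0,0,-6],[0,0,0,0,0,-6],[0,0,0,0,0,-6],[0,0,0,0,0,-6],[0,0,0,0,0,-6]]'
python3 -m creep '[[0,0,0,0,0,-6],[0,0,0,0,0,-6],[0,0,0,0,0,-6],[0,0,0,0,0,-6],[0,0,0,0,0,-6],[0,0,0,0,0,-5],[0,0,0,0,0,-2],[0,0,0,0,0,0]]'
python3 look.py f3
```

```text
clock: 21.37
position: [0.5991, 0.0999, 0.0884]
tcp_rot: [-1.655, -2.668, 0.011]
contact_force: [-24.2, -22.4, 14.4]
opening: 0.0365
clock: 22.03
position: [0.5964, 0.1001, 0.0876]
tcp_rot: [-2.411, -2.007, 0.02]
contact_force: [-40.2, -20.1, 18.8]
opening: 0.0364
22.0333 [0.5964 0.1001 0.0876] [-40.2 -20.1  18.8] [-3.37  6.47  0.22] 0.2915041769646998 0.03635292514872705
```

View pics/f3_scene.png

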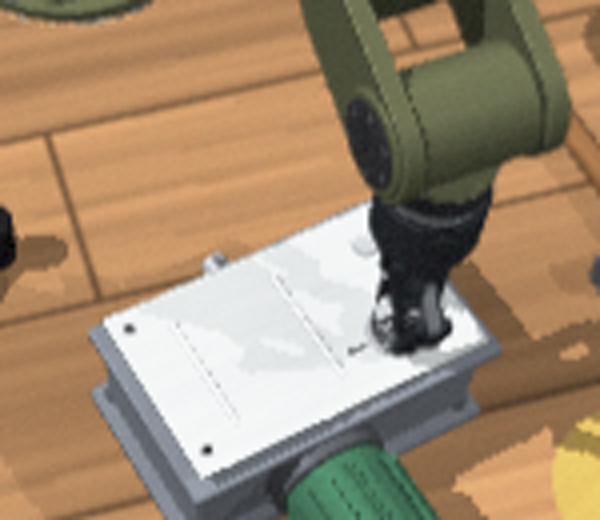

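```bash
python3 -m creep '[[-2,-1,0,0,0,0],[-2,-1,0,0,0,0],[0,0,0,0,0,0],[0,0,0,0,0,0],[0,0,0,0,0,0],[0,0,0,0,0,0],[0,0,0,0,0,0],[0,0,0,0,0,0]]' 55
python3 -m creep '[[0,0,5,0,0,0],[0,0,12,0,0,0],[0,0,20,0,0,0],[0,0,25,0,0,0],[0,0,20,0,0,0],[0,0,10,0,0,0],[0,0,0,0,0,0],[0,0,0,0,0,0]]'
python3 look.py f4
```

```text
clock: 22.8
position: [0.5972, 0.101, 0.0881]
tcp_rot: [-2.412, -2.013, 0.0]
contact_force: [-0.5, -0.3, 0.1]
opening: 0.0548
clock: 23.47
position: [0.5971, 0.1009, 0.1801]
tcp_rot: [2.412, 2.013, 0.0]
contact_force: [-0.2, 1.2, -0.7]
opening: 0.0547
23.4667 [0.5971 0.1009 0.1801] [-0.2  1.2 -0.7] [-0.01  0.01 -0.06] 0.2865206465609953 0.05474961987531383
```

View pics/f4_scene.png

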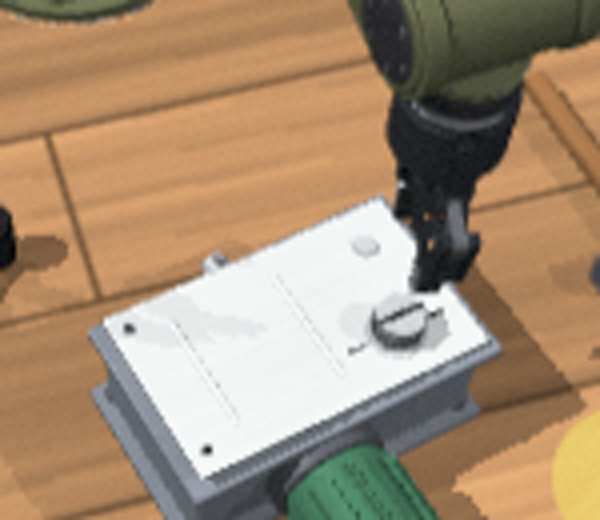

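Run:
```python
from h import *
s=r.snapshot('scene');g=cv2.cvtColor(s['frame'],cv2.COLOR_BGR2GRAY)
cv2.imwrite('pics/f5.png',cv2.resize(s['frame'][178:203,372:407],None,fx=16,fy=16,interpolation=cv2.INTER_CUBIC))
```

```text
(no output)
```

View pics/f5.png

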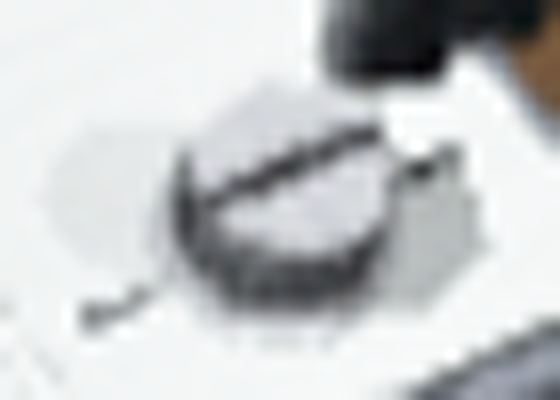

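Run:
```python
from h import *
s=r.snapshot('scene')
def q(a,b,h): return onplane(s,372+(a+.5)/16-.5,178+(b+.5)/16-.5,h)
def ang(p1,p2,h): d=(q(*p2,h)-q(*p1,h))[:2];return np.degrees(np.arctan2(d[1],d[0])),np.linalg.norm(d)
print('slot',ang((210,203),(378,131),.142)); print('marks',ang((90,317),(450,160),.1165),ang((90,317),(145,290),.1165))
m=(q(90,317,.1165)+q(450,160,.1165))/2;print('marks mid',m,'slot mid',(q(210,203,.142)+q(378,131,.142))/2)
```

```text
slot (np.float64(99.91166724700213), np.float64(0.03582672262497483))
marks (np.float64(100.16531522161009), np.float64(0.07844646030203183)) (np.float64(102.84191474842119), np.float64(0.012185166436175215))
marks mid [0.59867611 0.10319782 0.1165    ] slot mid [0.5991531  0.10363234 0.142     ]
```

The slot lies in line with the marks: 100° against 100 to 103°, in the crop from (210,203) to (378,131). Next I'll shut the fingers and move over the press point at about (0.599, -0.062).

```bash
python3 -m creep '[[0,-12,5,0,0,2],[0,-20,0,0,0,3],[0,-22,0,0,0,3],[0,-24,0,0,0,3],[0,-24,0,0,0,3],[0,-24,0,0,0,3],[0,-22,0,0,0,3],[1,-15,-8,0,0,2.5]]' 0 60
python3 -m creep '[[0,0,-14,0,0,0],[0,0,-16,0,0,0],[0,0,-16,0,0,0],[0,0,-12,0,0,0],[0,0,-9,0,0,0],[0,0,-5,0,0,0],[0,0,0,0,0,0],[0,0,0,0,0,0]]'
python3 look.py c1
```

```text
clock: 24.33
position: [0.5983, -0.0641, 0.1777]
tcp_rot: [1.97, 2.446, 0.001]
contact_force: [0.4, 0.0, -0.3]
opening: -0.0001
clock: 25.0
position: [0.5984, -0.062, 0.1055]
tcp_rot: [1.972, 2.445, 0.0]
contact_force: [-0.4, 0.4, 1.0]
opening: -0.0
25.0 [ 0.5984 -0.062   0.1055] [-0.4  0.4  1. ] [ 0.02 -0.02 -0.  ] -0.37740978784783874 -2.807294704868266e-05
```

View pics/c1_scene.png

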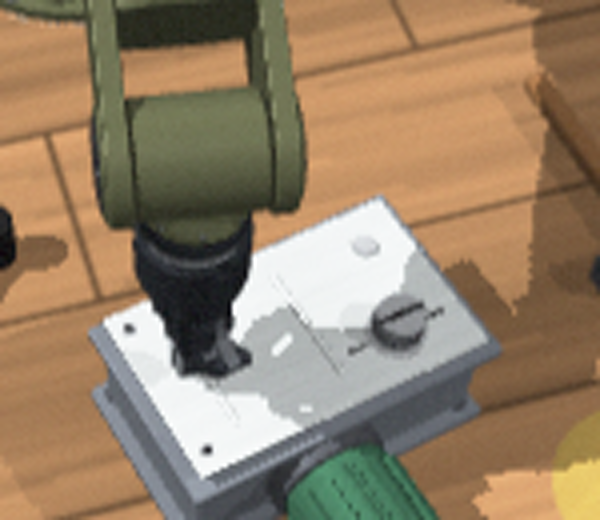

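```bash
python3 -m creep '[[0,0,-6,0,0,0],[0,0,-5,0,0,0],[0,0,-3,0,0,0],[0,0,-2,0,0,0],[0,0,-2,0,0,0],[0,0,-2,0,0,0],[0,0,-1,0,0,0],[0,0,0,0,0,0]]'
```

```text
clock: 25.77
position: [0.5983, -0.0622, 0.0847]
tcp_rot: [1.972, 2.445, 0.0]
contact_force: [-3.3, 0.4, 7.1]
opening: 0.0002
```

```bash
python3 -m creep '[[0,0,-1,0,0,0],[0,0,-1,0,0,0],[0,0,-1,0,0,0],[0,0,-1,0,0,0],[0,0,-1,0,0,0],[0,0,0,0,0,0],[0,0,0,0,0,0],[0,0,0,0,0,0]]'
python3 -m creep '[[0,0,-1,0,0,0],[0,0,-1,0,0,0],[0,0,-1,0,0,0],[0,0,0,0,0,0],[0,0,0,0,0,0],[0,0,0,0,0,0],[0,0,0,0,0,0],[0,0,0,0,0,0]]'
```

```text
clock: 26.43
position: [0.5984, -0.0624, 0.0803]
tcp_rot: [1.972, 2.444, 0.0]
contact_force: [-5.3, -0.2, 10.7]
opening: 0.0
clock: 27.1
position: [0.5984, -0.0625, 0.0776]
tcp_rot: [1.972, 2.444, 0.0]
contact_force: [-6.7, -0.8, 12.4]
opening: -0.0002
```

```bash
python3 -m creep '[[0,0,-1,0,0,0],[0,0,-1,0,0,0],[0,0,-1,0,0,0],[0,0,0,0,0,0],[0,0,0,0,0,0],[0,0,0,0,0,0],[0,0,0,0,0,0],[0,0,0,0,0,0]]'
python3 -m creep '[[0,0,-1,0,0,0],[0,0,-1,0,0,0],[0,0,-1,0,0,0],[0,0,0,0,0,0],[0,0,0,0,0,0],[0,0,0,0,0,0],[0,0,0,0,0,0],[0,0,0,0,0,0]]'
python3 look.py c2
```

```text
clock: 27.77
position: [0.5986, -0.0625, 0.0764]
tcp_rot: [1.971, 2.443, 0.001]
contact_force: [-16.6, 0.7, 30.4]
opening: -0.0002
clock: 28.43
position: [0.5988, -0.0625, 0.0758]
tcp_rot: [1.97, 2.443, 0.002]
contact_force: [-26.9, 2.0, 51.8]
opening: 0.0001
28.4333 [ 0.5988 -0.0625  0.0758] [-26.9   2.   51.8] [0.25 4.79 0.02] -0.37743156806084166 7.364015045961113e-05
```

View pics/c2_scene.png

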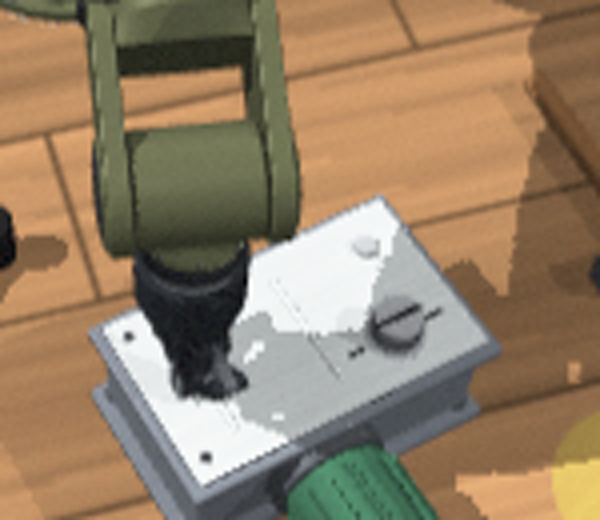

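The stiffness jumps at a reported z of 0.0765, so the cover is on its stop. I'll ease off to about 30 N and check everything.

```bash
python3 -m creep '[[0,0,1,0,0,0],[0,0,1,0,0,0],[0,0,0.5,0,0,0],[0,0,0,0,0,0],[0,0,0,0,0,0],[0,0,0,0,0,0],[0,0,0,0,0,0],[0,0,0,0,0,0]]'
python3 look.py c3
python3 - <<'E'
from h import *
s=r.snapshot('scene');cv2.imwrite('pics/end.png',s['frame']);C=cloud(s)
for n,uv in {'free end edge':(330,205),'hole side':(337,225)}.items(): print(n,np.round(np.median(C[uv[1]-3:uv[1]+4,uv[0]-3:uv[0]+4].reshape(-1,3),axis=0),4))
P=C.reshape(-1,3)
for c in [(-110)]:
    R=np.array([[.977,-.214],[.214,.977]]);L=(P[:,:2]-[.5775,.031])@R
    for y in (-115,-105,-60,0,60):
        m=(abs(L[:,1]*1000-y)<6)&(abs(L[:,0])<.065)&(abs(P[:,2]-.117)<.012);print(y,m.sum(),P[m,2].mean().round(4))
for t in ['mallet','hammer','splash_cymbal','screw_tin']: print(t,[(np.round(d['xyz'],3).tolist(),round(d['p'],2)) for d in r.boxes_of(s,t)][:3])
E
```

```text
clock: 29.2
position: [0.5986, -0.0625, 0.0763]
tcp_rot: [1.971, 2.443, 0.001]
contact_force: [-17.1, 0.5, 32.8]
opening: -0.0003
29.2 [ 0.5986 -0.0625  0.0763] [-17.1   0.5  32.8] [0.05 3.03 0.01] -0.37744315819550295 -0.0002987543421297616
free end edge [ 0.5949 -0.0776  0.1144]
hole side [ 0.6583 -0.0766  0.1119]
-115 159 0.1131
-105 152 0.1139
-60 51 0.1131
0 145 0.1136
60 105 0.1145
mallet [([0.517, -0.34, 0.052], 0.83), ([0.372, -0.539, 0.071], 0.65), ([0.387, -0.175, 0.036], 0.5)]
hammer [([0.521, 0.364, 0.022], 0.92)]
splash_cymbal [([0.734, 0.278, 0.008], 0.76)]
screw_tin [([0.733, -0.284, 0.003], 0.8)]
```

View pics/end.png

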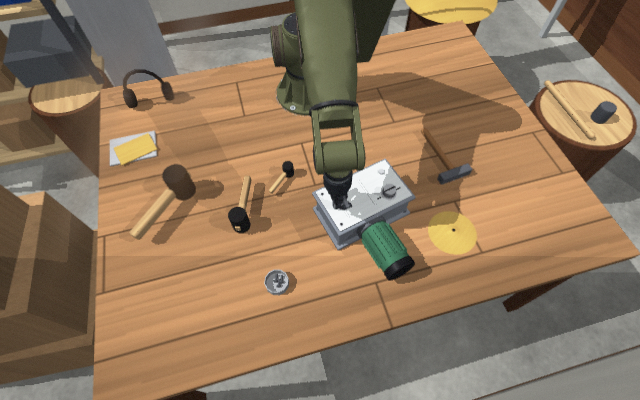

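The final picture shows the cover level along its whole length, the slot in line at (389,190), and the mallet standing at (238,218). The hammer, cymbal and tin haven't moved. Handing in.

```bash
python3 -c "
from bench import r
print(r.finish_job()); s=r.state(); print(s['clock'],s['contact_force'],s['position'])"
```

```text
the job is handed in; nothing more can be done
None
the job is handed in; nothing more can be done
```

The drive case is closed up and the job is handed in with the fingers still pressing the cover flush. It was handed in at about 29.5 s of the 67 s allowed; the hand-in gave no verdict.

- **Pin:** I drove it home with the middle-sized rubber mallet, pressing rather than striking. Afterwards the head's top measured about 119.5 mm, against the nominal 121 mm and the cover at 115 mm. The push reached about 30 N, well above the 9 N at which the pin sinks.
- **Mallet:** it stands back on the bench at its starting place, released and clear of the case.
- **Fastener:** I turned it about 84° clockwise. The slot measured 100° against 100–103° for the marks, so it is within about 3°.
- **Cover:** it is level along its whole length at 113–114.5 mm. The fingers press with about 33 N, held at hand-in.
- **Hammer, cymbal and tin:** all still within about 6 mm of where they were first seen, which is about the finder's accuracy.

**What went wrong:**
- **Tool height:** the fingertips seen by the camera were about 35 mm higher than the reported tool position. The first mallet grasp closed on air because of this, and I corrected for it in every later move.
- **Mallet tilt:** the mallet tipped about 8° in the grip while pressing the pin. I levelled it with the wrist before setting it down.
- **Fastener side force:** the turn built up about 45 N of sideways force from a slightly off-centre grip.
- **Cover force:** the press on the cover briefly reached about 58 N before I eased off.

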